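Start the loose clamp screw of the microtome knife holder

ROBOT

A 7-joint arm with a two-finger parallel gripper is mounted at the origin on the work surface. World frame = base frame: x ahead of the robot, y to its left, z up, the work surface at z = 0. Lengths are in mm, angles in rad, forces in N, time in s.
With the tool pointing down it reaches from about 350 to 900 mm from the base axis. Payload 8.1 kg.
Tool frame: the origin (TCP) lies at the very end of the fingers, on their centre line; the grasp point (between the pads) lies 19 mm behind it; z points along the fingers, x is the direction in which the jaws open and shut, and the axes are right-handed (so a half turn about z gives the same grasp; the last joint's range is limited). The gripper opens to 92 mm and grips with 3 to 60 N. Pads are 19 mm wide; open, the fingers measure 130 mm over their backs; the gripper's body (75 mm by 190 mm) begins 47 mm behind the grasp point.
Start: joints at [-1.308, 0.434, 0.025, 1.573, -0.012, 1.134, -0.075], TCP at [223.588, 583.652, 226.742] pointing down, gripper open.
Joint ranges: [-2.62, 2.62], [-0.44, 2.09], [-1.27, 1.32], [0.08, 2.57], [-1.32, 4.46], [0.12, 2], [-2.74, 2.74]. Speed limits (rad/s): [2.22, 2.22, 3.01, 3.01, 3.14, 3.14, 3.14].

INTERFACE

Orientations are given as a 3x3 rotation matrix whose columns are the frame's x, y, z axes.
In Python, from station import arm gives the robot as it stands.
- The arm moves only by the tool arm_command, never from a script. Its argument "steps" is a list of rows, each a list of 7 numbers: the shift along the tool's x, y, z in m, then the turn, a rotation vector about the tool's x, y, z in rad, then the gripper command: -1 is shut, 1 is fully open, values between are in proportion. In form: [[tx, ty, tz, wx, wy, wz, fingers], ...]. A call has 1 to 5 rows; each row shifts and turns the commanded pose from where the row before left it, along the tool's axes as they then stand; what a row does not reach is not made up. A row lasts 1/12 s, in which the tool goes at most 41.7 mm and 7.16 degrees, less where a joint would pass 70% of its speed; a pose out of reach is approached as far as the arm can. A call is refused whole if a number of a shift passes 0.0417 or a number of a turn 0.125, either way. A call with a gripper value outside its range is refused whole. The fingers move at their own pace and stop on an object; the grip force is fixed at half the most. Time passes only in rows, so rows that do not move let the fingers close. It gives the time, the measured TCP pose, the force and the opening at its end, in the units of the state.
- arm.get_state(): the state, without advancing time (a new reading comes with each control period).
- arm.get_image(name): name is "scene" or "top"; returns (picture, depth): 400x640x3 uint8, red, green, blue; 400x640 float32, mm along the optical axis (not along the pixel's ray), 0 where there is no reading.
- arm.camera_params(name): a dict with "camera_matrix" (3x3 intrinsics, pixels), "camera_from_world" (4x4, takes a point from world to camera coordinates). Camera axes: x right, y down, z forward; pixel columns grow to the right and rows downward; lengths in mm; the calibration is good to about 2 mm. A picture is of the moment at which its call begins. camera_params takes no time and is no camera call.
- arm.job_done(): hands the job in, once; it reports no verdict.
Trained networks look in the newest picture that a camera, given by its name, has taken for a name from the list of things; names that differ only in an ending like _2 or _b are one class to them, and where a whole thing is asked for, a point or a joint stands for the part that bears it (a point fixed in the world has none). Each returns a list of dicts, best first, with "p" (0 to 1); they miss things now and then, are a little off and sometimes report something else, mostly with a low value. They report only what shows in the picture. A call takes as long as a camera call.
- arm.boxes_of(camera, thing): "position" ([column, row] in pixels, amid what is visible of it).
- arm.outline_of(camera, thing): "mask" (400x640 bool, what is visible of it) and "position" ([column, row] in pixels, amid what is visible of it).
- arm.landmark_of(camera, thing): "position" ([column, row] in pixels: a listed point, or the origin of a listed thing).
The state is a dict: "t": time; "qpos": joint angles; "qvel": joint speeds; "joint_torque": joint torques, N m; "tcp_pos": TCP position; "eef_rot": TCP orientation; "force": force on the tool from outside, world axes, zero at the start; "torque": the same for the moment, N m; "width": opening from 0.0 (shut) to 1.0 (fully open).
Only numpy, scipy, OpenCV 4.12 (cv2) and the standard library are available. Lean on these libraries where they do the work, as an engineer would, in place of code of your own. Each camera call takes 0.05 s, during which the arm holds its last target. There are 200 camera calls.

TASK

One of the two black-winged clamp screws on the knife holder still stands high, not yet in its thread: start that one. Turn it backward (anticlockwise from above; forward it would bind, so do not force it), held so loosely that it can fall, until it drops a step, then forward (clockwise) one full turn from there, and finish while holding: the wing gripped in the fingers and the screw kept still. Leave the screw that is already down as it is, and do not disturb the things lying around.

Things in the scene. Friction and masses are not known exactly. Their poses are not given: they have to be found in the camera images.
- holder: knife-holder base: dark steel plate with a low grey blade carrier (at most 75 mm high) in a white waste tray 250 x 330 mm, rim 22 mm; origin under the tray's centre, on the table; y runs along the row of two brass bosses, 80 mm either side of the centre. One of screws A and B is down and tight, the other not started; which boss is left and which right changes
- rim_a (a point): centre of the top of brass boss A (34 mm diameter, fixed, its top 61 mm above the table), z up. Screw A stands upright in it, cannot be pulled out, and stays at any angle when let go. Turning a screw that is not tight takes under 0.05 N m. Threads are right-handed, pitch 6 mm
- rim_b (a point): centre of the top of brass boss B, the same kind and size as A. Screw B stands in it
- wing_a (a point): centre of the black wing of screw A, on its upright axis: a symmetric bar 42 mm long (this point's x), 12 mm thick (y), 32 mm high (z, up). Under it a dark collar 28 mm across, 6 mm thick. Wing centre above the rim: 23 mm if the screw is down, 40 to 41 mm if not started, 42 mm just before the drop, 36 mm after it, 30 mm after one forward turn from there
- wing_b (a point): centre of the wing of screw B, same kind and size as wing_a. A screw not started rests on its first thread by its own weight (about 180 g). Turned backward (anticlockwise from above, under half a turn) it climbs, then drops 6 mm, but only if the fingers hold the wing loosely (1 to 4 mm of play) or let it go: a firm grip carries it and hides the drop
- cassette: yellow tissue cassette with a white wax block, 40 x 28 x 13 mm, loose in the tray; origin under its centre
- blade_box: blue blade box, 60 x 110 x 18 mm, loose on the table; origin under its centre
- dropper: clear dropper bottle with white cap, 34 mm diameter, 85 mm high, loose on the table; origin under its centre
- screw_a: the whole turning screw A; its origin lies on its axis 42 mm below the wing's centre. A screw not started, turned forward at once, binds within a third of a turn: do not force it. After the drop, turning on backward climbs again and binds after a quarter turn; turning forward goes 6 mm deeper per turn
- screw_b: the whole turning screw B, likewise
- tip_a (a point): centre of one end face of wing A, 21 mm from the screw's axis
- tip_b (a point): centre of one end face of wing B, likewise

How it is judged (in metres and radians):
On the way, in this order (a step that is already met when the one before it is completed fails the run):
1. the high screw has been turned backward, still high, to the start of its thread (where the drop is) (x of tip_a in the frame of rim_a above 0.0189 m and z of wing_a in the frame of rim_a above 0.0399 m), for 0.02 s.
2. it has then dropped a thread step (wing centre less than 37.4 mm above the rim) (z of wing_a in the frame of rim_a below 0.0374 m), for 0.1 s.
At the end, for the whole second after the job is handed in: the screw that stood high is one turn into its thread after the drop (wing centre 28.2 to 31.8 mm above the rim of its boss, that is, 0.7 to 1.3 turns), at rest, and the fingers grip its wing with more than 3 N (z of wing_a in the frame of rim_a between 0.0282 and 0.0318 m and contact force between the fingers and screw_a above 3 N and linear speed of screw_a below 0.005 m/s and angular speed of screw_a below 0.1 rad/s); the arm keeps its last pose, push and grip.
It fails at once if the high screw is forced forward past the point where it binds, instead of being turned back (x of tip_a in the frame of rim_a below -0.0195 m and z of wing_a in the frame of rim_a above 0.037 m).
It fails at once if the screw that was down is turned (angle between the x axis of wing_b and the x axis of rim_b, either way round above 0.25 rad).
It fails at once if a bystander is shifted by more than 20 mm (distance of any of cassette, blade_box, dropper from where it was at the start of the episode above 0.02 m).
It also fails if it takes over 67 s, if anything falls off the work surface, if the arm or the gripper's body presses on something with over 40 N, if the wrist force passes 120 N, or if a joint passes its speed limit or range.

## Working session

There is one attempt and no reset: what is moved stays moved. The work goes in short steps, Python scripts to look and compute and a tool call to move; the robot and the scene stay as the last step left them, time stands still between calls to the robot, and variables do not carry over. Pictures are saved under pics/ and viewed, about 8 in all and at most 12, crops included, and the job is handed in when it is done.

Besides the shell and the picture viewer there is one more tool, called after "Call:" by a JSON object that holds its "api" and its "payload", one argument or row to a line. arm_command: Moves the arm, as the interface text tells. Its arguments: {"type":"object","properties":{"steps":{"type":"array"}},"required":["steps"]}

```bash
mkdir -p pics; cat > h.py <<'E'
import numpy as np, cv2
from station import arm
def ray(cam,px):
    P=arm.camera_params(cam);K=P["camera_matrix"];T=np.array(P["camera_from_world"])
    R=T[:3,:3];c=-R.T@T[:3,3];d=R.T@np.linalg.inv(K)@[px[0],px[1],1];return c,d
def at_z(cam,px,z):
    c,d=ray(cam,px);return c+d*(z-c[2])/d[2]
def cloud(cam,dep):
    P=arm.camera_params(cam);K=np.array(P["camera_matrix"]);T=np.array(P["camera_from_world"])
    v,u=np.indices(dep.shape);p=np.stack([(u-K[0,2])/K[0,0]*dep,(v-K[1,2])/K[1,1]*dep,dep],-1)
    return (p-T[:3,3])@T[:3,:3]
E
python3 - <<'E'
from h import *
np.set_printoptions(precision=1,suppress=True)
for c in("top","scene"):
    im,d=arm.get_image(c);cv2.imwrite(f"pics/{c}0.png",im[...,::-1]);np.save(c+"0.npy",d)
    W=cloud(c,d)
    cc,_=ray(c,[320,200]);print(c,"cam",cc)
    for n in["wing_a","rim_a","tip_a","cassette","blade_box","dropper","holder"]:
        for o in arm.landmark_of(c,n)[:4]:
            u,v=np.round(o["position"]).astype(int)
            print(n,round(o["p"],2),np.array(o["position"]),W[v,u] if 0<=v<400 and 0<=u<640 else "")
s=arm.get_state();print(s["t"],s["width"],s["eef_rot"],s["tcp_pos"])
E
```

```text
top cam [ 412.2   -4.8 1433.8]
wing_a 0.66 [303.7 185.4] [575.9  88.9  92.7]
wing_a 0.49 [307.6 193.7] [548.9  77.2 102.2]
wing_a 0.47 [359.8 188.9] [562.1 -71.1  84.2]
rim_a 0.62 [364.7 188.6] [561.4 -85.2  87.8]
rim_a 0.57 [307.2 193.2] [552.2  80.3  98.1]
rim_a 0.43 [217.2 204.7] [530.2 358.4  13.1]
tip_a 0.57 [362.6 192.7] [547.6 -77.8 112.3]
tip_a 0.4 [305.7 187. ] [569.5  82.9  97.5]
cassette 0.5 [323.2 224.8] [463.7  39.1  11. ]
blade_box 0.9 [216.8 207.9] [520.8 357.5  16.5]
dropper 0.49 [486.7 222.2] [ 461.6 -438.2   54.8]
holder 0.7 [336.1 190.6] [560.2  -2.1  61.8]
scene cam [1459.4  118.3  685.4]
wing_a 0.5 [294.9 201.1] [583.5 -74.9 112.4]
wing_a 0.49 [356.9 208.3] [575.9  88.8  97.7]
wing_a 0.33 [352.9 222. ] [576.7  79.8  52.3]
rim_a 0.88 [356.1 219.1] [571.7  87.3  59.3]
rim_a 0.82 [295.9 212.4] [569.9 -76.8  67.8]
rim_a 0.66 [185.9 202. ] [ 479.6 -443.7   15.1]
tip_a 0.72 [299.9 198.2] [394.9 -99.7   1.6]
tip_a 0.5 [360.  210.9] [450.8  94.    4.4]
tip_a 0.39 [298.5 212.4] [568.8 -71.5  67.4]
cassette 0.51 [338.6 211.5] [475.5  32.8  12.6]
blade_box 0.62 [458.7 235.3] [550.8 365.8  14.7]
dropper 0.73 [185.1 201.6] [ 485.4 -443.6   18.9]
holder 0.65 [328.1 228.4] [603.2  15.2  46. ]
0.8 1.0016532181837539 [[ 0.4  0.9  0. ]
 [ 0.9 -0.4  0. ]
 [ 0.  -0.  -1. ]] [223.6 583.7 226.8]
```

```bash
python3 - <<'E'
import cv2,numpy as np
from h import cloud
np.set_printoptions(precision=1,suppress=True)
a=cv2.imread("pics/top0.png")[160:240,280:390];b=cv2.imread("pics/scene0.png")[175:245,270:380]
f=lambda x:cv2.resize(x,(790,int(790*x.shape[0]/x.shape[1])),interpolation=cv2.INTER_CUBIC)
A=cv2.resize(a,(550,400),interpolation=cv2.INTER_CUBIC);B=cv2.resize(b,(550,350)[:2],interpolation=cv2.INTER_CUBIC)
cv2.imwrite("pics/c1.png",np.vstack([A,B])[:600] if 0 else cv2.resize(np.vstack([A,B]),(440,600)))
for c in("top","scene"):
    W=cloud(c,np.load(c+"0.npy")).reshape(-1,3)
    for y0 in(-80,83):
        m=(abs(W[:,0]-565)<45)&(abs(W[:,1]-y0)<45)&(W[:,2]>75)&(W[:,2]<140)
        P=W[m];print(c,y0,len(P));print(P[np.argsort(-P[:,2])][:40])
E
```

```text
top -80 103
[[546.5 -80.1 122.2]
 [572.  -75.2 120.5]
 [574.9 -78.1 119.9]
 [544.  -77.3 119.9]
 [569.4 -75.2 119.4]
 [544.  -80.1 119.4]
 [549.6 -80.3 119. ]
 [575.1 -75.4 118.5]
 [572.2 -78.1 118.3]
 [558.2 -80.6 117.7]
 [541.4 -77.4 117.4]
 [547.1 -74.8 117.2]
 [541.3 -83.  117.1]
 [549.9 -77.6 117. ]
 [569.5 -80.9 116.9]
 [555.4 -83.4 116.8]
 [558.5 -72.3 116.8]
 [550.  -74.9 116.7]
 [555.5 -77.8 116.6]
 [566.9 -75.3 116.6]
 [578.2 -75.6 116.6]
 [575.4 -72.7 116.5]
 [561.2 -77.9 116.4]
 [572.4 -81.  116.3]
 [547.  -83.2 116.1]
 [561.2 -80.8 115.9]
 [555.6 -80.6 115.8]
 [552.9 -75.  115.8]
 [552.8 -80.6 115.6]
 [552.7 -83.4 115.6]
 [552.9 -77.8 115.4]
 [575.4 -81.2 115.3]
 [541.7 -74.7 115. ]
 [578.3 -81.3 114.9]
 [555.9 -72.3 114.9]
 [569.9 -78.2 114.8]
 [558.6 -78.  114.7]
 [561.5 -75.2 114.6]
 [544.6 -74.8 114.5]
 [564.3 -75.3 114.4]]
top 83 64
[[548.8  80.  103.3]
 [569.   88.3 102.7]
 [557.6  85.6 102.3]
 [548.9  77.2 102.2]
 [554.8  85.7 101.9]
 [557.6  80.  101.3]
 [540.4  71.8 101. ]
 [546.2  77.4 100.3]
 [569.2  85.6 100.3]
 [563.5  80.   99.8]
 [572.2  85.6  99.7]
 [560.
[... 1611 characters left out ...]
 98.9]
 [563.1  82.7  98.3]
 [571.7  91.1  98.3]
 [567.8  83.   98.3]
 [562.6  85.3  98.2]
 [553.7  76.8  98.2]
 [572.   83.3  97.9]
 [576.4  86.2  97.8]
 [575.9  88.8  97.7]
 [557.   85.   97.7]
 [543.1  76.1  97.7]
 [552.7  79.4  97.7]
 [571.4  85.9  97.7]
 [562.4  80.   97.7]
 [566.2  88.2  97.6]
 [580.8  86.5  97.6]
 [566.9  80.3  97.5]
 [543.   73.4  97.4]
 [543.2  70.7  97.4]
 [546.9  79.1  97.1]
 [541.2  78.7  96.7]
 [556.3  77.   96.7]
 [551.4  74.   96.5]
 [578.5  91.6  96.5]
 [546.1  76.3  96.5]
 [555.2  82.3  96.3]
 [578.5  89.   96.3]
 [546.1  73.7  96.3]
 [546.3  71.   96.2]
 [544.8  81.7  96. ]
 [559.7  77.3  95.7]
 [572.5  91.3  95.7]
 [554.8  74.3  95.5]
 [550.2  71.3  95.5]]
```

View pics/c1.png

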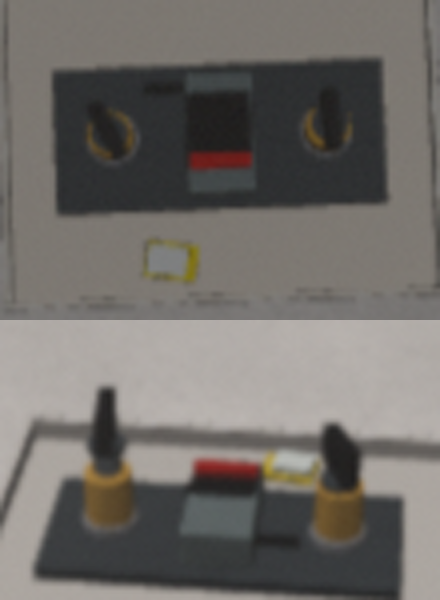

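View pics/scene0.png

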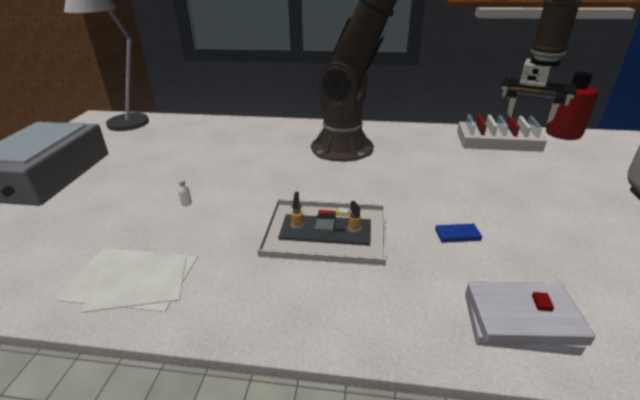

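The crop of `top` shows the left screw (y≈+83, px ≈(307,193)) down at about 98 mm, and the right screw (y≈-78, px ≈(362,190)) high at about 117 mm. The high one is the job. Next I'll fit its axis and yaw.

```bash
cat >> h.py <<'E'
def wing(cam,c=(562,-78),zlo=97,zhi=135,d=None):
    if d is None: d=arm.get_image(cam)[1]
    W=cloud(cam,d).reshape(-1,3)
    P=W[(np.hypot(W[:,0]-c[0],W[:,1]-c[1])<28)&(W[:,2]>zlo)&(W[:,2]<zhi)]
    if len(P)<8: return len(P)
    (x,y),(w,h),_=cv2.minAreaRect(P[:,:2].astype(np.float32))
    e=np.linalg.eigh(np.cov(P[:,:2].T))[1][:,1]
    return len(P),np.round([x,y,w,h]),np.round(P[:,:2].mean(0),1),"yaw",round(np.degrees(np.arctan2(e[1],e[0]))%180,1),"ztop",np.round(np.percentile(P[:,2],[50,80,95]),1)
def st():
    s=arm.get_state();R=s["eef_rot"];p=s["tcp_pos"]
    print("t",round(s["t"],2),"tcp",np.round(p,1),"yaw",round(np.degrees(np.arctan2(R[1][0],R[0][0])),1),"tilt",np.round(np.array(R)[2],3),"F",np.round(s["force"],1),"M",np.round(s["torque"],2),"w",round(s["width"],3),"q",np.round(s["qpos"],2))
def go(target):
    s=arm.get_state();R=np.array(s["eef_rot"]);print("shift tool m",np.round(R.T@(np.array(target)-s["tcp_pos"])/1000,4))
E
python3 - <<'E'
from h import *
for c in("top","scene"):
    d=np.load(c+"0.npy");print(c,wing(c,d=d,zlo=104));print(wing(c,c=(562,83),zlo=90,d=d))
st();go([562,-78,190])
E
```

```text
top (67, array([559., -77.,  40.,  12.]), array([559.4, -77. ]), 'yaw', np.float64(5.8), 'ztop', array([114.9, 117. , 119.7]))
(61, array([558.,  82.,  41.,  11.]), array([556.7,  82.2]), 'yaw', np.float64(26.7), 'ztop', array([ 97.3,  99.3, 102.2]))
scene (58, array([563., -77.,  41.,  12.]), array([567.4, -76.4]), 'yaw', np.float64(2.3), 'ztop', array([115.2, 116.3, 117.4]))
(57, array([560.,  83.,  42.,  13.]), array([563.6,  82.8]), 'yaw', np.float64(25.9), 'ztop', array([96.5, 98.1, 99. ]))
t 0.8 tcp [223.6 583.7 226.8] yaw 69.0 tilt [ 0. -0. -1.] F [-0.5 -0.2 -0.1] M [-0.02 -0.01 -0.02] w 1.002 q [-1.31  0.43  0.03  1.57 -0.01  1.13 -0.08]
shift tool m [-0.4968  0.5527  0.0367]
```

Call:
{"api": "arm_command", "payload": {
  "steps": [
    [-0.0248,0.0276,0.0018,0,0,0,-0.35],
    [-0.0248,0.0276,0.0018,0,0,0,-0.35],
    [-0.0248,0.0276,0.0018,0,0,0,-0.35],
    [-0.0248,0.0276,0.0018,0,0,0,-0.35],
    [-0.0248,0.0276,0.0018,0,0,0,-0.35]
  ]
}}

```text
t: 1.22
tcp_pos: [308.6, 416.9, 217.8]
eef_rot: [[0.358, 0.934, 0.0], [0.934, -0.358, 0.0], [0.0, 0.0, -1.0]]
force: [0.8, -0.0, -0.5]
width: 0.685
```

Call:
{"api": "arm_command", "payload": {
  "steps": [
    [-0.0248,0.0276,0.0018,0,0,0,-0.35],
    [-0.0248,0.0276,0.0018,0,0,0,-0.35],
    [-0.0248,0.0276,0.0018,0,0,0,-0.35],
    [-0.0248,0.0276,0.0018,0,0,0,-0.35],
    [-0.0248,0.0276,0.0018,0,0,0,-0.35]
  ]
}}

```text
t: 1.63
tcp_pos: [393.1, 251.7, 208.9]
eef_rot: [[0.358, 0.934, 0.001], [0.934, -0.358, 0.001], [0.001, 0.0, -1.0]]
force: [0.9, -0.6, 0.8]
width: 0.345
```

Call:
{"api": "arm_command", "payload": {
  "steps": [
    [-0.0248,0.0276,0.0018,0,0,0,-0.35],
    [-0.0248,0.0276,0.0018,0,0,0,-0.35],
    [-0.0248,0.0276,0.0018,0,0,0,-0.35],
    [-0.0248,0.0276,0.0018,0,0,0,-0.35],
    [-0.0248,0.0276,0.0018,0,0,0,-0.35]
  ]
}}

```text
t: 2.05
tcp_pos: [477.7, 86.5, 200.0]
eef_rot: [[0.358, 0.934, 0.001], [0.934, -0.358, 0.0], [0.001, 0.001, -1.0]]
force: [0.9, 1.3, 0.2]
width: 0.323
```

Call:
{"api": "arm_command", "payload": {
  "steps": [
    [-0.0248,0.0276,0.0018,0,0,0,-0.35],
    [-0.0248,0.0276,0.0018,0,0,0,-0.35],
    [-0.0248,0.0276,0.0018,0,0,0,-0.35],
    [-0.0248,0.0276,0.0018,0,0,0,-0.35],
    [-0.0248,0.0276,0.0018,0,0,0,-0.35]
  ]
}}

```text
t: 2.47
tcp_pos: [562.3, -78.7, 190.8]
eef_rot: [[0.357, 0.934, 0.0], [0.934, -0.357, 0.0], [0.0, 0.0, -1.0]]
force: [0.9, 0.3, -0.2]
width: 0.323
```

```bash
python3 -c "
from h import *
st();go([561,-77,190])"
```

```text
t 2.47 tcp [562.3 -78.7 190.8] yaw 69.1 tilt [ 0.  0. -1.] F [ 0.9  0.3 -0.2] M [ 0.07 -0.01  0.03] w 0.323 q [-0.21  0.38  0.35  1.78 -0.15  1.    1.4 ]
shift tool m [ 0.0011 -0.0018  0.0008]
```

Call:
{"api": "arm_command", "payload": {
  "steps": [
    [0.0011,-0.0018,0,0,0,0.123,-0.35],
    [0,0,0,0,0,0.123,-0.35],
    [0,0,0,0,0,0.123,-0.35],
    [0,0,0,0,0,0.123,-0.35],
    [0,0,0,0,0,0.123,-0.35]
  ]
}}

```text
t: 2.88
tcp_pos: [560.4, -75.4, 190.8]
eef_rot: [[0.834, 0.551, 0.0], [0.551, -0.834, 0.0], [0.0, -0.0, -1.0]]
force: [0.1, 0.0, 0.2]
width: 0.325
```

Call:
{"api": "arm_command", "payload": {
  "steps": [
    [0,0,0,0,0,0.123,-0.35],
    [0,0,0,0,0,0.123,-0.35],
    [0,0,0,0,0,0.123,-0.35],
    [0,0,0,0,0,0.123,-0.35],
    [0,0,0,0,0,0.123,-0.35]
  ]
}}

```text
t: 3.3
tcp_pos: [560.4, -75.2, 190.8]
eef_rot: [[1.0, -0.031, 0.0], [-0.031, -1.0, 0.0], [0.0, -0.0, -1.0]]
force: [0.4, 0.8, -0.0]
width: 0.327
```

Call:
{"api": "arm_command", "payload": {
  "steps": [
    [0,0,0,0,0,0.123,-0.35],
    [0,0,0,0,0,0.123,-0.35],
    [0,0,0,0,0,0.123,-0.35],
    [0,0,0,0,0,0.123,-0.35],
    [0,0,0,0,0,0.123,-0.35]
  ]
}}

```text
t: 3.72
tcp_pos: [560.4, -75.1, 190.8]
eef_rot: [[0.799, -0.602, 0.0], [-0.602, -0.799, 0.0], [0.0, -0.0, -1.0]]
force: [-0.5, 0.6, -0.2]
width: 0.325
```

Call:
{"api": "arm_command", "payload": {
  "steps": [
    [0,0,0,0,0,0.123,-0.35],
    [0,0,0,0,0,0.123,-0.35],
    [0,0,0,0,0,0.123,-0.35],
    [0,0,0,0,0,0.123,-0.35],
    [0,0,0,0,0,0.123,-0.35]
  ]
}}

```text
t: 4.13
tcp_pos: [560.4, -75.1, 190.9]
eef_rot: [[0.305, -0.952, 0.0], [-0.952, -0.305, 0.0], [-0.0, -0.0, -1.0]]
force: [0.8, -1.1, 0.8]
width: 0.326
```

Call:
{"api": "arm_command", "payload": {
  "steps": [
    [0,0,0,0,0,0.123,-0.35],
    [0,0,0,0,0,0.123,-0.35],
    [0,0,0,0,0,0,-0.35]
  ]
}}

```text
t: 4.38
tcp_pos: [560.4, -74.9, 190.5]
eef_rot: [[0.065, -0.998, -0.0], [-0.998, -0.065, -0.0], [0.0, 0.0, -1.0]]
force: [0.1, 0.6, 0.4]
width: 0.323
```

```bash
python3 -c "
from h import *
st();go([561,-77,91])
print(wing('scene',zlo=104,zhi=125))
im,d=arm.get_image('scene');cv2.imwrite('pics/s1.png',cv2.resize(im[120:260,220:420,::-1],(800,560),interpolation=3))"
```

```text
t 4.38 tcp [560.4 -74.9 190.5] yaw -86.3 tilt [ 0.  0. -1.] F [0.1 0.6 0.4] M [-0.07  0.22 -0.01] w 0.323 q [-0.67  0.54  1.06  1.82 -0.53  1.09 -0.92]
shift tool m [ 0.0021 -0.0005  0.0995]
(57, array([563., -78.,  42.,  12.]), array([567.1, -76.3]), 'yaw', np.float64(3.4), 'ztop', array([114.9, 116.7, 117.4]))
```

View pics/s1.png

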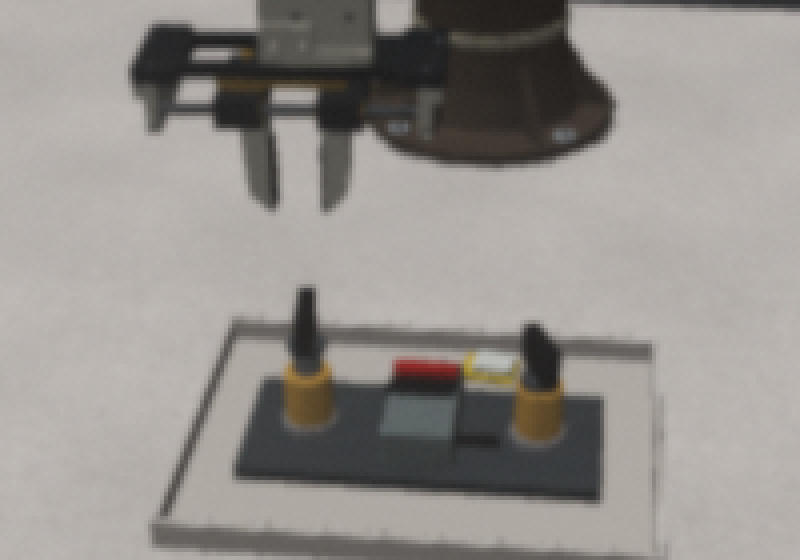

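The view shows the open fingers centred above the high left-hand screw in this picture, at about (305,300), with nothing in the way. Descending.

Call:
{"api": "arm_command", "payload": {
  "steps": [
    [0.002,-0.0005,0.025,0,0,0,-0.35],
    [0,0,0.025,0,0,0,-0.35],
    [0,0,0.025,0,0,0,-0.35],
    [0,0,0.0235,0,0,0,-0.35],
    [0,0,0,0,0,0,-0.35]
  ]
}}

```text
t: 4.9
tcp_pos: [558.5, -76.3, 88.7]
eef_rot: [[0.074, -0.997, -0.006], [-0.997, -0.074, 0.001], [-0.001, 0.006, -1.0]]
force: [-0.3, 0.2, 0.2]
width: 0.324
```

Call:
{"api": "arm_command", "payload": {
  "steps": [
    [0,0,0,0,0,0,-0.66],
    [0,0,0,0,0,0,-0.66],
    [0,0,0,0,0,0,-0.66],
    [0,0,0,0,0,0,-0.66]
  ]
}}

```text
t: 5.23
tcp_pos: [561.8, -77.5, 93.7]
eef_rot: [[0.07, -0.998, 0.002], [-0.998, -0.07, 0.0], [0.0, -0.002, -1.0]]
force: [-0.2, -0.1, 0.4]
width: 0.171
```

```bash
python3 -c "
from h import *
st();go([561,-77,91])
print(wing('scene',zlo=104,zhi=125))
im,d=arm.get_image('scene');cv2.imwrite('pics/s2.png',cv2.resize(im[150:240,250:380,::-1],(780,540),interpolation=3))"
```

```text
t 5.23 tcp [561.8 -77.5  93.7] yaw -86.0 tilt [ 0.    -0.002 -1.   ] F [-0.2 -0.1  0.4] M [-0.04  0.09  0.  ] w 0.171 q [-0.57  0.65  0.93  1.92 -0.66  0.91 -0.81]
shift tool m [-0.0005  0.0008  0.0026]
(145, array([570., -78.,  37.,  41.]), array([570.5, -77.7]), 'yaw', np.float64(91.0), 'ztop', array([115.3, 118.9, 123.7]))
```

View pics/s2.png

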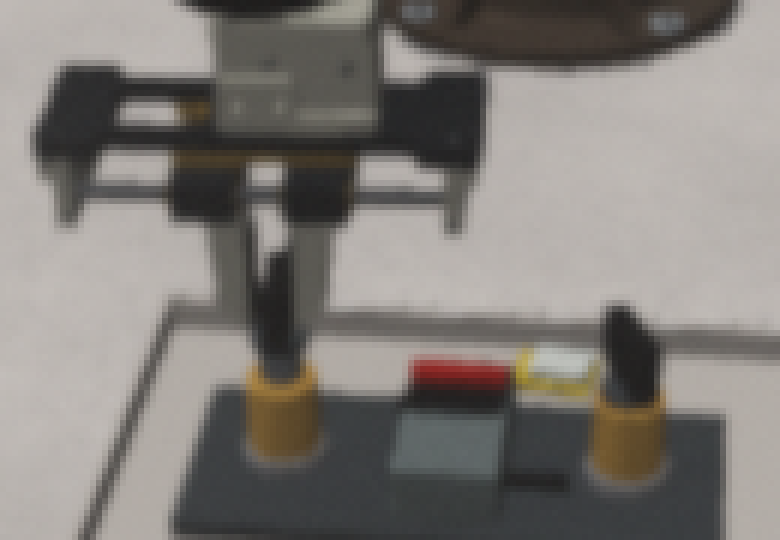

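The wing sits between the fingers at about (280,290), with no contact force. Tightening to about 2.3 mm of play and turning back.

Call:
{"api": "arm_command", "payload": {
  "steps": [
    [0,0,0.002,0,0,0,-0.69],
    [0,0,0,0,0,-0.1,-0.69],
    [0,0,0,0,0,-0.1,-0.69],
    [0,0,0,0,0,-0.1,-0.69],
    [0,0,0,0,0,-0.1,-0.69]
  ]
}}

```text
t: 5.75
tcp_pos: [561.3, -76.6, 90.3]
eef_rot: [[0.458, -0.889, 0.0], [-0.889, -0.458, 0.001], [-0.0, -0.001, -1.0]]
force: [-0.0, 2.3, 0.1]
width: 0.156
```

Call:
{"api": "arm_command", "payload": {
  "steps": [
    [0,0,0,0,0,-0.1,-0.69],
    [0,0,0,0,0,-0.1,-0.69],
    [0,0,0,0,0,-0.1,-0.69],
    [0,0,0,0,0,-0.1,-0.69],
    [0,0,0,0,0,-0.1,-0.69]
  ]
}}

```text
t: 6.17
tcp_pos: [561.1, -76.5, 90.4]
eef_rot: [[0.828, -0.561, 0.0], [-0.561, -0.828, 0.001], [-0.0, -0.001, -1.0]]
force: [-0.7, 1.0, 1.5]
width: 0.153
```

```bash
python3 -c "
from h import *
st();go([561,-77,91])
im,d=arm.get_image('scene');cv2.imwrite('pics/s3.png',cv2.resize(im[150:240,250:380,::-1],(780,540),interpolation=3))
W=cloud('scene',d);np.set_printoptions(suppress=True,linewidth=200)
print(W[192:222:1,288:304:2,2].round())"
```

```text
t 6.17 tcp [561.1 -76.5  90.4] yaw -34.1 tilt [-0.    -0.001 -1.   ] F [-0.7  1.   1.5] M [ 0.38  0.14 -0.01] w 0.153 q [-0.43  0.56  0.68  1.91 -0.47  0.83 -0.09]
shift tool m [ 0.0002  0.0004 -0.0006]
[[140. 142. 140. 137. 121. 124. 125. 123.]
 [135. 139. 137. 133. 118. 119. 123. 121.]
 [133. 136. 135. 131. 115. 119. 119. 116.]
 [129. 131. 131. 129. 116. 113. 114. 113.]
 [123. 128. 129. 125. 117. 118. 114. 112.]
 [123. 125. 685. 685. 115. 117. 118. 108.]
 [116. 120. 123. 121. 113. 115. 115. 105.]
 [114. 119. 119. 116. 109. 115. 114. 101.]
 [111. 115. 115. 113. 106. 111. 111.  98.]
 [109. 109. 116. 112. 104. 108. 107.  97.]
 [106. 108. 110. 107. 104. 107. 105.  90.]
 [ 12. 107. 108. 103. 100. 103. 104.  11.]
 [  7.   6. 103. 102.  96. 100.  99.  11.]
 [  4.   2.  85.  99.  94.  94.  97.   6.]
 [  4.   3.  85.  85.  89.  91.  95.  89.]
 [  4.   3.  84.  83.  84.  90.  89.   2.]
 [  4.   3.  81.  82.  83.  83.  80.   3.]
 [  3.   2.   4.  79.  80.  79.   2.   2.]
 [  2.   3.   2.  74.  74.  76.  61.   2.]
 [  1.   6.  58.  71.  71.  69.  59.   1.]
 [  4.   1.  61.  65.  66.  68.  63.  59.]
 [  5.   2.  58.  62.  63.  63.  58.  60.]
 [  1.   4.  58.  62.  62.  57.  61.  57.]
 [ 12.  15.  58.  59.  59.  61.  58.  58.]
 [ 11.  16.  58.  59.  60.  60.  58.  53.]
 [ 16.  14.  54.  56.  57.  57.  55.  51.]
 [ 15.  13.  48.  53.  54.  53.  50.  45.]
 [ 14.  13.  47.  50.  50.  50.  47.  43.]
 [ 15.  16.  42.  45.  44.  45.  45.  40.]
 [ 13.  14.  37.  42.  43.  44.  41.  36.]]
```

View pics/s3.png

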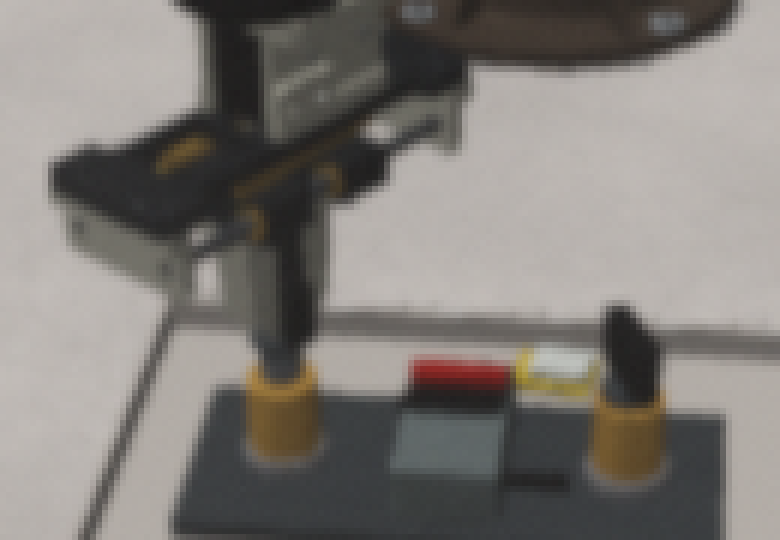

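Still high: the grey collar and stem show above the brass at about (280,365). Continuing in small strokes and tracking the image column through the collar.

Call:
{"api": "arm_command", "payload": {
  "steps": [
    [0,0,0,0,0,-0.1,-0.69],
    [0,0,0,0,0,-0.1,-0.69],
    [0,0,0,0,0,-0.1,-0.69],
    [0,0,0,0,0,0,-0.69]
  ]
}}

```text
t: 6.55
tcp_pos: [561.0, -77.4, 90.4]
eef_rot: [[0.956, -0.294, 0.0], [-0.294, -0.956, 0.0], [0.0, -0.0, -1.0]]
force: [-0.7, 0.1, -0.1]
width: 0.154
```

```bash
cat >> h.py <<'E'
def col():
    im,d=arm.get_image('scene');g=im[200:220,295:298].mean((1,2)).astype(int);rb=(im[200:220,295:298,0].astype(int)-im[200:220,295:298,2]).mean(1).astype(int)
    print("grey",g.tolist());print("r-b ",rb.tolist());return im
E
python3 -c "
from h import *
st();col();a=cv2.imread('pics/s3.png')"
```

```text
t 6.55 tcp [561.  -77.4  90.4] yaw -17.1 tilt [ 0. -0. -1.] F [-0.7  0.1 -0.1] M [-0.16  0.06 -0.03] w 0.154 q [-0.37  0.54  0.59  1.91 -0.41  0.81  0.14]
grey [64, 65, 66, 65, 64, 62, 60, 56, 50, 53, 58, 61, 61, 73, 93, 105, 93, 78, 74, 74]
r-b  [5, 6, 5, 5, 5, 2, -1, -2, -1, -1, -1, 0, 2, 25, 65, 87, 75, 59, 54, 54]
```

Call:
{"api": "arm_command", "payload": {
  "steps": [
    [0,0,0,0,0,-0.1,-0.69],
    [0,0,0,0,0,-0.1,-0.69],
    [0,0,0,0,0,-0.1,-0.69],
    [0,0,0,0,0,0,-0.69]
  ]
}}

```text
t: 6.93
tcp_pos: [561.1, -77.6, 90.3]
eef_rot: [[1.0, -0.001, 0.0], [-0.001, -1.0, -0.0], [0.0, 0.0, -1.0]]
force: [-0.2, 0.0, -0.7]
width: 0.155
```

```bash
python3 -c "
from h import *
st();im=col();cv2.imwrite('pics/s4.png',cv2.resize(im[150:240,250:380,::-1],(780,540),interpolation=3))"
```

```text
t 6.93 tcp [561.1 -77.6  90.3] yaw -0.1 tilt [ 0.  0. -1.] F [-0.2  0.  -0.7] M [-0.15  0.03 -0.06] w 0.155 q [-0.32  0.53  0.51  1.9  -0.35  0.8   0.38]
grey [88, 87, 88, 83, 74, 56, 44, 51, 59, 56, 51, 53, 60, 74, 95, 105, 92, 78, 74, 73]
r-b  [8, 6, 7, 7, 6, 5, 1, -1, -3, -2, -1, 0, 3, 26, 65, 85, 75, 59, 53, 53]
```

View pics/s4.png

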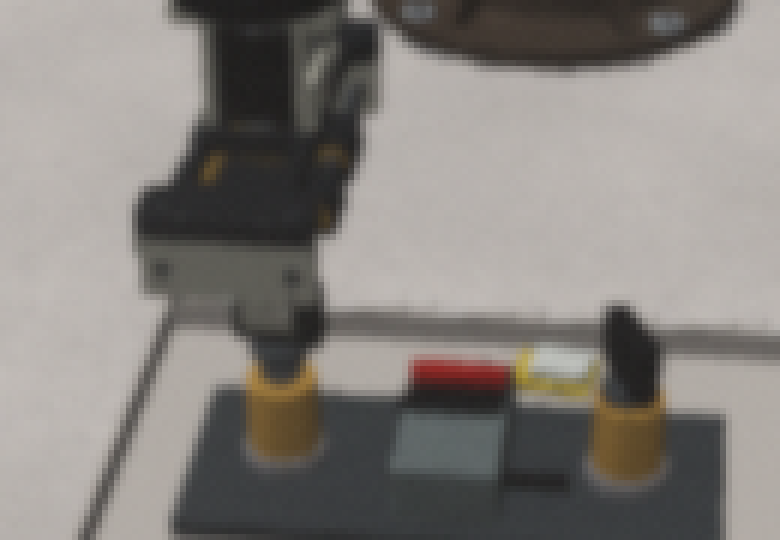

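Still high: the wing bottom is at about row 340 with the grey collar showing beneath. Continuing.

Call:
{"api": "arm_command", "payload": {
  "steps": [
    [0,0,0,0,0,-0.1,-0.69],
    [0,0,0,0,0,-0.1,-0.69],
    [0,0,0,0,0,-0.1,-0.69],
    [0,0,0,0,0,0,-0.69],
    [0,0,0,0,0,0,-0.69]
  ]
}}

```text
t: 7.4
tcp_pos: [561.3, -77.4, 90.3]
eef_rot: [[0.958, 0.288, 0.001], [0.288, -0.958, 0.0], [0.001, -0.0, -1.0]]
force: [1.4, -0.7, 1.1]
width: 0.156
```

```bash
python3 -c "
from h import *
st();im=col();cv2.imwrite('pics/s5.png',cv2.resize(im[180:240,260:350,::-1],(450,300),interpolation=3))"
```

```text
t 7.4 tcp [561.3 -77.4  90.3] yaw 16.7 tilt [ 0.001 -0.    -1.   ] F [ 1.4 -0.7  1.1] M [-0.07 -0.32  0.  ] w 0.156 q [-0.26  0.51  0.43  1.9  -0.29  0.79  0.61]
grey [85, 85, 85, 82, 71, 56, 46, 51, 59, 56, 53, 54, 60, 74, 96, 105, 92, 77, 74, 73]
r-b  [7, 8, 7, 8, 6, 4, 1, -2, -3, -3, -1, -1, 3, 26, 66, 85, 75, 59, 54, 53]
```

Call:
{"api": "arm_command", "payload": {
  "steps": [
    [0,0,0,0,0,-0.1,-0.69],
    [0,0,0,0,0,-0.1,-0.69],
    [0,0,0,0,0,0,-0.69],
    [0,0,0,0,0,0,-0.69]
  ]
}}

```text
t: 7.78
tcp_pos: [561.3, -77.2, 90.4]
eef_rot: [[0.881, 0.473, 0.001], [0.473, -0.881, 0.0], [0.001, -0.0, -1.0]]
force: [2.3, 0.9, 1.9]
width: 0.152
```

```bash
python3 -c "
from h import *
st();im=col();b=cv2.resize(im[180:240,260:350,::-1],(450,300),interpolation=3);cv2.imwrite('pics/s6.png',np.vstack([cv2.imread('pics/s5.png'),b]))"
```

```text
t 7.78 tcp [561.3 -77.2  90.4] yaw 28.2 tilt [ 0.001 -0.    -1.   ] F [2.3 0.9 1.9] M [ 0.   -0.45 -0.06] w 0.152 q [-0.22  0.51  0.37  1.89 -0.25  0.79  0.78]
grey [85, 85, 85, 83, 74, 58, 48, 52, 59, 56, 53, 56, 61, 75, 97, 105, 93, 79, 74, 73]
r-b  [8, 8, 8, 7, 6, 5, 2, -1, -3, -2, -2, -1, 3, 26, 66, 85, 75, 59, 53, 54]
```

View pics/s6.png

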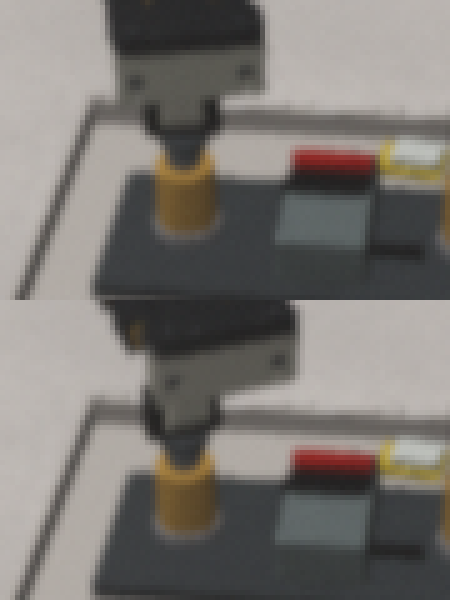

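Both frames still show the screw high: the fingertip ends above the grey collar, with the stem visible. Continuing a little.

Call:
{"api": "arm_command", "payload": {
  "steps": [
    [0,0,0,0,0,-0.1,-0.69],
    [0,0,0,0,0,-0.1,-0.69],
    [0,0,0,0,0,0,-0.69],
    [0,0,0,0,0,0,-0.69]
  ]
}}

```text
t: 8.17
tcp_pos: [561.2, -77.1, 90.3]
eef_rot: [[0.769, 0.639, 0.0], [0.639, -0.769, 0.0], [0.001, -0.0, -1.0]]
force: [3.9, 1.3, 2.0]
width: 0.158
```

```bash
python3 -c "
from h import *
st();col()"
```

```text
t 8.17 tcp [561.2 -77.1  90.3] yaw 39.7 tilt [ 0.001 -0.    -1.   ] F [3.9 1.3 2. ] M [ 0.26 -0.53 -0.02] w 0.158 q [-0.18  0.5   0.32  1.89 -0.21  0.78  0.94]
grey [96, 95, 95, 94, 88, 72, 56, 52, 58, 55, 52, 55, 62, 75, 96, 105, 93, 77, 73, 73]
r-b  [8, 8, 8, 8, 7, 6, 3, 0, -3, -3, -1, -1, 4, 26, 65, 85, 75, 59, 54, 54]
```

Call:
{"api": "arm_command", "payload": {
  "steps": [
    [0,0,0,0,0,-0.1,-0.66],
    [0,0,0,0,0,-0.1,-0.66],
    [0,0,0,0,0,0,-0.66],
    [0,0,0,0,0,0,-0.66]
  ]
}}

```text
t: 8.55
tcp_pos: [560.7, -77.2, 90.1]
eef_rot: [[0.627, 0.779, -0.0], [0.779, -0.627, 0.0], [0.0, -0.001, -1.0]]
force: [2.5, 1.1, 0.4]
width: 0.169
```

```bash
python3 -c "
from h import *
st();im=col();b=cv2.resize(im[180:240,260:350,::-1],(450,300),interpolation=3);cv2.imwrite('pics/s7.png',b)"
```

```text
t 8.55 tcp [560.7 -77.2  90.1] yaw 51.2 tilt [ 0.    -0.001 -1.   ] F [2.5 1.1 0.4] M [ 0.23 -0.48 -0.03] w 0.169 q [-0.14  0.5   0.26  1.89 -0.18  0.78  1.1 ]
grey [102, 102, 98, 96, 93, 81, 62, 52, 54, 53, 50, 55, 62, 76, 97, 105, 93, 79, 74, 74]
r-b  [9, 10, 9, 9, 8, 7, 4, 0, -2, -2, -1, 0, 4, 25, 66, 86, 75, 58, 54, 53]
```

Call:
{"api": "arm_command", "payload": {
  "steps": [
    [0,0,0,0,0,0,-0.4],
    [0,0,0,0,0,0,-0.4],
    [0,0,0,0,0,0,-0.4]
  ]
}}

```text
t: 8.85
tcp_pos: [560.1, -77.4, 89.8]
eef_rot: [[0.624, 0.782, -0.002], [0.782, -0.624, -0.0], [-0.001, -0.001, -1.0]]
force: [0.0, -0.2, 0.2]
width: 0.292
```

```bash
python3 -c "
from h import *
st();im=col();b=cv2.resize(im[180:240,260:350,::-1],(450,300),interpolation=3);cv2.imwrite('pics/s8.png',np.vstack([cv2.imread('pics/s7.png'),b]))"
```

```text
t 8.85 tcp [560.1 -77.4  89.8] yaw 51.4 tilt [-0.001 -0.001 -1.   ] F [ 0.  -0.2  0.2] M [ 0.   -0.03  0.04] w 0.292 q [-0.14  0.5   0.26  1.89 -0.17  0.78  1.11]
grey [75, 72, 69, 68, 67, 67, 61, 57, 55, 52, 50, 55, 62, 76, 97, 105, 93, 79, 73, 74]
r-b  [6, 6, 5, 5, 6, 5, 4, 1, -2, -1, -1, -1, 3, 27, 66, 86, 75, 59, 54, 53]
```

View pics/s8.png

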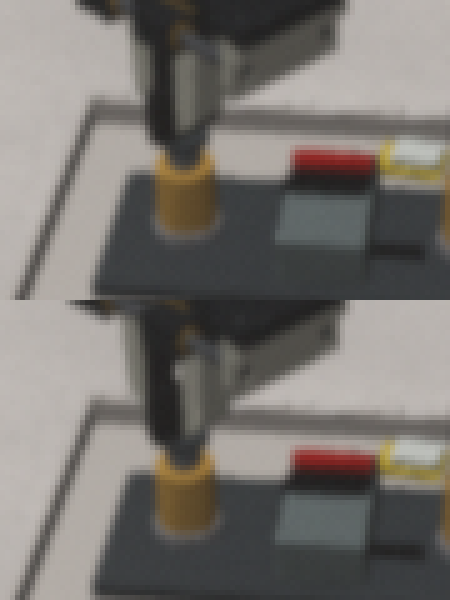

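```bash
python3 -c "
from h import *
for n,s,x0,y0 in(('scene0',1,0,0),('s1',4,220,120),('s2',6,250,150),('s3',6,250,150),('s4',6,250,150)):
    a=cv2.imread(f'pics/{n}.png');a=cv2.resize(a,None,fx=1/s,fy=1/s,interpolation=cv2.INTER_AREA)[200-y0:220-y0,295-x0:298-x0]
    print(n,a.mean((1,2)).astype(int).tolist())
im,d=arm.get_image('scene');print(im[196:214,286:304].mean(2).astype(int))
W=cloud('scene',d);print(W[196:214,286:304,2].round().astype(int))
"
```

```text
scene0 [38, 37, 37, 37, 37, 37, 38, 38, 40, 49, 59, 60, 62, 74, 93, 101, 90, 76, 72, 72]
s1 [37, 37, 36, 36, 37, 38, 37, 38, 41, 51, 59, 61, 64, 76, 94, 105, 93, 78, 73, 73]
s2 [34, 34, 34, 35, 34, 34, 35, 37, 39, 48, 59, 61, 63, 74, 96, 105, 93, 78, 74, 73]
s3 [54, 56, 56, 55, 55, 55, 55, 53, 50, 52, 58, 62, 63, 73, 93, 104, 93, 78, 74, 73]
s4 [88, 87, 88, 83, 74, 56, 44, 51, 59, 56, 51, 53, 60, 74, 95, 105, 92, 78, 74, 73]
[[123 109  93  60  39  35  35  35  43  68  93 105 108 103  83  74  76  78]
 [127 111  94  63  41  36  36  36  37  50  81 103 108 102  84  76  75  78]
 [137 118  98  64  41  37  37  35  35  47  78 102 107 102  86  76  75  77]
 [147 130 106  65  41  36  36  35  33  46  78 100 107 103  88  78  76  76]
 [139 127 104  64  40  36  35  34  35  43  73  99 108 103  88  78  76  75]
 [111 107  95  63  40  35  34  34  33  41  68  98 107 104  88  80  77  76]
 [ 99  98  91  62  40  35  35  35  33  40  67  97 108 104  89  77  74  75]
 [102 100  92  62  41  35  34  34  33  42  65  98 106 103  86  77  74  79]
 [119 118 104  70  43  36  34  34  34  40  65  97 106 100  83  75  81  
[... 1330 characters left out ...]
105 104 107 105 100  95]
 [  2   2   3  94  96  96  96  94  91  90  95  98 100 102 102  96   4   7]
 [  4   2   5  89  91  94  94  90  87  90  86  94  94  97  81  80   3   3]
 [  2   2   4  86  86  89  87  87  85  84  83  90  80  81  80  79   2   2]
 [  0   2   3   3  86  87  86  83  82  80  83  80  81  82  79  75   5   3]
 [  3   1   0   4   3  83  82  79  80  79  83  81  80  80  77   4   3   2]
 [  4   5   2   3   3   5   3  75  77  75  79  79  75  75  59   2   5   3]
 [  3   4   5   4   4   4  58  66  72  71  70  69  70  69  66  62   4   1]
 [  2   1   1   4   3  58  63  66  65  71  68  68  63  63  59  60  62   4]
 [  4   5   4   4   2  62  59  60  65  65  67  64  66  59  59  58  59   1]]
```

Profiles show the collar slightly higher than at the start, so it has climbed and not dropped. I'll measure the wing's actual yaw.

```bash
python3 -c "
from h import *
im,d=arm.get_image('scene');W=cloud('scene',d)
g=im.astype(int);m=(g.max(2)<60);m[:198]=0;m[206:]=0;m[:,:286]=0;m[:,300:]=0
P=W[m];P=P[P[:,2]>85];print(len(P),P.mean(0),P[:,:2].min(0),P[:,:2].max(0))
for v in(199,201,203,205):print(W[v,288:302,:2].round(0).tolist())
st()"
```

```text
48 [592.59834427 -79.64010595 115.98768162] [567.78928489 -91.44967776] [1459.35236998  118.349499  ]
[[557.0, -100.0], [573.0, -93.0], [571.0, -91.0], [575.0, -87.0], [575.0, -85.0], [574.0, -82.0], [571.0, -80.0], [570.0, -78.0], [580.0, -73.0], [581.0, -70.0], [582.0, -67.0], [587.0, -63.0], [585.0, -61.0], [583.0, -59.0]]
[[557.0, -100.0], [576.0, -93.0], [578.0, -90.0], [579.0, -87.0], [575.0, -85.0], [573.0, -83.0], [572.0, -80.0], [570.0, -78.0], [580.0, -73.0], [580.0, -70.0], [583.0, -67.0], [586.0, -64.0], [588.0, -60.0], [586.0, -58.0]]
[[441.0, -129.0], [575.0, -94.0], [576.0, -91.0], [581.0, -87.0], [576.0, -85.0], [573.0, -83.0], [574.0, -80.0], [571.0, -78.0], [573.0, -75.0], [581.0, -70.0], [582.0, -67.0], [586.0, -64.0], [586.0, -61.0], [584.0, -59.0]]
[[441.0, -129.0], [573.0, -94.0], [578.0, -90.0], [577.0, -88.0], [580.0, -84.0], [577.0, -82.0], [572.0, -81.0], [573.0, -78.0], [568.0, -76.0], [580.0, -71.0], [583.0, -67.0], [587.0, -64.0], [590.0, -61.0], [579.0, -60.0]]
t 9.0 tcp [560.5 -77.4  90. ] yaw 51.5 tilt [-0.001 -0.001 -1.   ] F [0.4 0.2 0.3] M [0.04 0.03 0.04] w 0.3 q [-0.14  0.5   0.26  1.89 -0.17  0.78  1.11]
```

Call:
{"api": "arm_command", "payload": {
  "steps": [
    [0.0005,0.0005,0,0,0,0,-0.68],
    [0,0,0,0,0,0,-0.68],
    [0,0,0,0,0,-0.1,-0.68],
    [0,0,0,0,0,-0.1,-0.68],
    [0,0,0,0,0,0,-0.68]
  ]
}}

```text
t: 9.42
tcp_pos: [561.9, -76.7, 90.3]
eef_rot: [[0.45, 0.893, 0.0], [0.893, -0.45, 0.001], [0.001, 0.0, -1.0]]
force: [0.6, 2.0, -0.1]
width: 0.158
```

```bash
python3 -c "
from h import *
st();im=col();b=cv2.resize(im[180:240,260:350,::-1],(450,300),interpolation=3);cv2.imwrite('pics/s9.png',b)"
```

```text
t 9.42 tcp [561.9 -76.7  90.3] yaw 63.2 tilt [ 0.001  0.    -1.   ] F [ 0.6  2.  -0.1] M [ 0.33 -0.06  0.06] w 0.158 q [-0.1   0.49  0.2   1.88 -0.14  0.78  1.28]
grey [75, 74, 74, 73, 70, 65, 56, 51, 53, 51, 51, 56, 62, 77, 99, 106, 93, 78, 73, 73]
r-b  [6, 6, 6, 5, 5, 4, 3, 0, -3, -2, -1, -1, 4, 27, 66, 85, 76, 59, 55, 54]
```

Call:
{"api": "arm_command", "payload": {
  "steps": [
    [0,0,0,0,0,-0.1,-0.68],
    [0,0,0,0,0,-0.1,-0.68],
    [0,0,0,0,0,0,-0.68],
    [0,0,0,0,0,0,-0.68]
  ]
}}

```text
t: 9.8
tcp_pos: [561.7, -76.8, 90.3]
eef_rot: [[0.274, 0.962, 0.0], [0.962, -0.274, 0.001], [0.001, -0.0, -1.0]]
force: [1.0, 3.6, 2.4]
width: 0.161
```

```bash
python3 -c "
from h import *
st();im=col();b=cv2.resize(im[180:240,260:350,::-1],(450,300),interpolation=3);cv2.imwrite('pics/s10.png',np.vstack([cv2.imread('pics/s9.png'),b]))"
```

```text
t 9.8 tcp [561.7 -76.8  90.3] yaw 74.1 tilt [ 0.001 -0.    -1.   ] F [1.  3.6 2.4] M [ 0.69 -0.04 -0.04] w 0.161 q [-0.07  0.49  0.15  1.88 -0.1   0.78  1.43]
grey [54, 51, 51, 51, 48, 44, 44, 44, 46, 48, 51, 57, 62, 76, 98, 106, 93, 78, 74, 74]
r-b  [4, 3, 4, 3, 3, 3, 1, 0, -1, -1, -1, 0, 3, 27, 66, 86, 76, 59, 54, 53]
```

Call:
{"api": "arm_command", "payload": {
  "steps": [
    [0,0,0,0,0,-0.1,-0.68],
    [0,0,0,0,0,-0.1,-0.68],
    [0,0,0,0,0,0,-0.68],
    [0,0,0,0,0,0,-0.68]
  ]
}}

```text
t: 10.18
tcp_pos: [562.1, -76.4, 90.4]
eef_rot: [[0.076, 0.997, 0.001], [0.997, -0.076, 0.001], [0.001, 0.001, -1.0]]
force: [0.7, 5.1, 0.8]
width: 0.157
```

```bash
python3 -c "
from h import *
st();im=col();b=cv2.resize(im[180:240,260:350,::-1],(450,300),interpolation=3);cv2.imwrite('pics/s11.png',b)"
```

```text
t 10.18 tcp [562.1 -76.4  90.4] yaw 85.7 tilt [ 0.001  0.001 -1.   ] F [0.7 5.1 0.8] M [ 1.06 -0.35 -0.29] w 0.157 q [-0.03  0.49  0.1   1.87 -0.07  0.78  1.6 ]
grey [37, 36, 34, 35, 35, 35, 37, 41, 44, 47, 51, 57, 62, 77, 99, 107, 93, 78, 74, 73]
r-b  [2, 2, 2, 2, 2, 2, 2, 0, -1, -1, -1, 0, 4, 28, 65, 86, 75, 59, 54, 53]
```

Call:
{"api": "arm_command", "payload": {
  "steps": [
    [0,0,0,0,0,0,-0.4],
    [0,0,0,0,0,0,-0.4],
    [0,0,0,0,0,0,-0.4]
  ]
}}

```text
t: 10.48
tcp_pos: [561.2, -78.0, 90.0]
eef_rot: [[0.074, 0.997, -0.001], [0.997, -0.074, -0.001], [-0.001, -0.001, -1.0]]
force: [0.6, 0.2, -0.6]
width: 0.288
```

```bash
python3 -c "
from h import *
st();im=col();b=cv2.resize(im[180:240,260:350,::-1],(450,300),interpolation=3);cv2.imwrite('pics/s12.png',np.hstack([np.vstack([cv2.imread('pics/s9.png'),cv2.imread('pics/s11.png')])[:,:390],np.vstack([cv2.imread('pics/s10.png')[300:],b])[:,:390]]))"
```

```text
t 10.48 tcp [561.2 -78.   90. ] yaw 85.7 tilt [-0.001 -0.001 -1.   ] F [ 0.6  0.2 -0.6] M [ 0.03  0.03 -0.02] w 0.288 q [-0.03  0.49  0.1   1.87 -0.06  0.78  1.6 ]
grey [32, 33, 34, 33, 32, 34, 36, 42, 46, 48, 52, 59, 62, 77, 100, 106, 93, 78, 74, 74]
r-b  [3, 2, 2, 2, 2, 2, 2, 0, 0, -1, -1, -1, 4, 28, 66, 86, 75, 60, 55, 54]
```

View pics/s12.png

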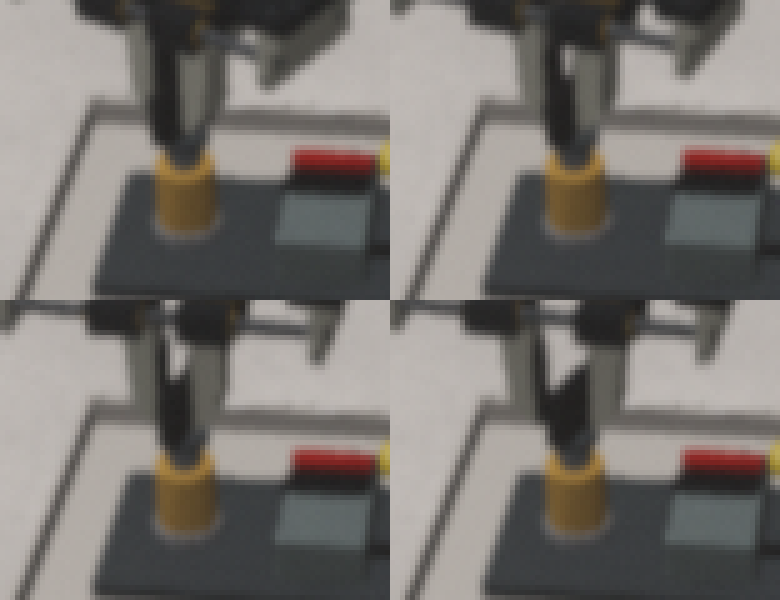

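```bash
python3 -c "
from h import *
im,d=arm.get_image('scene');W=cloud('scene',d)
m=(im.max(2)<62);m[:190]=0;m[211:]=0;m[:,:286]=0;m[:,303:]=0
m&=(abs(W[...,0]-562)<30)
print(im[188:210,286:303].max(2))
P=W[m];P=P[(P[:,2]>84)&(P[:,2]<125)];print(len(P),P.mean(0));
t=P[P[:,2]>np.percentile(P[:,2],60)];print(t[np.argsort(-t[:,2])][:45].round(0).tolist())
st()"
```

```text
[[ 96  90  70  55  86 153 177 182 182 176 155 111  82  64  52  47  45]
 [ 97  90  67  49  77 142 172 180 181 179 171 149 133 106  80  72  69]
 [ 97  91  65  44  68 130 168 178 180 181 179 174 161 126  98  92  90]
 [ 97  90  62  43  65 128 168 179 182 182 181 177 160 116  96  96  96]
 [ 98  89  64  44  66 126 167 179 182 180 173 154 131  93  89  95  97]
 [ 96  90  67  46  61 117 164 179 180 172 149 111  81  67  85  95  98]
 [ 98  91  68  46  54 106 160 177 172 148 109  66  48  57  83  95  97]
 [ 97  91  70  47  53 105 160 170 149 109  66  43  38  54  83  97  96]
 [ 98  92  71  49  53 105 152 147 109  66  44  38  37  51  84  95  97]
 [ 97  92  74  49  53  93 124 104  67  42  36  36  35  51  83  96  96]
 [ 97  92  75  50  45  68  80  62  44  37  35  35  35  51  82  97  97]
 [ 96  93  76  50  41  46  49  42  37  34  34  34  36  50  83  94  97]
 [ 98  95  81  53  38  37  39  37  36  35  34  35  35  49  82  94  97]
 [ 99  96  84  56  37  36  37  37  35  35  33  34  36  48  78  92  97]
 [ 99  96  88  57  41  38  37  36  35  35  33  35  34  46  74  91  96]
 [104 102  92  65  51  43  37  36  
[... 1007 characters left out ...]
113.0], [580.0, -78.0, 113.0], [580.0, -81.0, 113.0], [564.0, -76.0, 113.0], [561.0, -93.0, 112.0], [559.0, -77.0, 112.0], [575.0, -85.0, 112.0], [579.0, -87.0, 112.0], [552.0, -73.0, 111.0], [569.0, -94.0, 111.0], [567.0, -75.0, 111.0], [556.0, -72.0, 111.0], [572.0, -75.0, 111.0], [582.0, -78.0, 111.0], [571.0, -67.0, 111.0], [575.0, -77.0, 110.0], [562.0, -93.0, 110.0], [564.0, -73.0, 110.0], [569.0, -72.0, 110.0], [580.0, -81.0, 109.0], [579.0, -76.0, 109.0], [557.0, -72.0, 109.0], [583.0, -78.0, 108.0], [572.0, -75.0, 108.0]]
t 10.58 tcp [561.2 -77.8  90. ] yaw 85.8 tilt [-0.001 -0.001 -1.   ] F [ 0.4 -0.5 -0.7] M [-0.03  0.03  0.06] w 0.297 q [-0.03  0.49  0.1   1.87 -0.06  0.78  1.6 ]
```

Bottom right of the last view: with the fingers open, the wing top now lies near 113 mm instead of 117.5, so it seems to have dropped. I'll lift clear to confirm height and yaw.

Call:
{"api": "arm_command", "payload": {
  "steps": [
    [0,0,-0.03,0,0,0,-0.4],
    [0,0,-0.03,0,0,0,-0.4],
    [0,0,0,0,0,0,-0.4]
  ]
}}

```text
t: 10.83
tcp_pos: [564.4, -78.0, 155.2]
eef_rot: [[0.073, 0.997, 0.007], [0.997, -0.073, -0.001], [-0.0, 0.007, -1.0]]
force: [1.5, -0.4, 0.0]
width: 0.302
```

```bash
python3 -c "
from h import *
st()
d0=np.load('scene0.npy');im,d=arm.get_image('scene');im,d2=arm.get_image('scene')
for q in(d0,d,d2):print(wing('scene',c=(562,-77),zlo=100,zhi=122,d=q))
im,d=arm.get_image('scene');cv2.imwrite('pics/s13.png',cv2.resize(im[160:240,250:370,::-1],(780,520),interpolation=3))
W=cloud('scene',d)
m=(im.max(2)<62);m[:185]=0;m[211:]=0;m[:,:286]=0;m[:,306:]=0
P=W[m];P=P[(P[:,2]>84)&(P[:,2]<120)];print(np.sort(P[:,2])[::-1][:30].round(1))
"
```

```text
t 10.83 tcp [564.4 -78.  155.2] yaw 85.8 tilt [-0.     0.007 -1.   ] F [ 1.5 -0.4  0. ] M [ 0.04 -0.1   0.02] w 0.302 q [-0.04  0.41  0.11  1.81 -0.05  0.91  1.59]
(67, array([563., -77.,  41.,  12.]), array([568.5, -76.1]), 'yaw', np.float64(2.0), 'ztop', array([114.1, 116.2, 117.3]))
(72, array([563., -77.,  13.,  42.]), array([566.2, -76.7]), 'yaw', np.float64(162.7), 'ztop', array([110.2, 113. , 114.1]))
(69, array([564., -77.,  13.,  43.]), array([566.1, -76.5]), 'yaw', np.float64(162.5), 'ztop', array([110.8, 112.8, 113.9]))
[114.2 114.1 113.5 113.2 113.2 113.1 113.  112.9 112.8 112.8 112.7 112.6
 112.5 112.4 112.2 112.2 112.1 112.  111.9 111.  110.9 110.8 110.8 110.7
 109.9 109.2 109.  108.9 108.7 108. ]
```

View pics/s13.png

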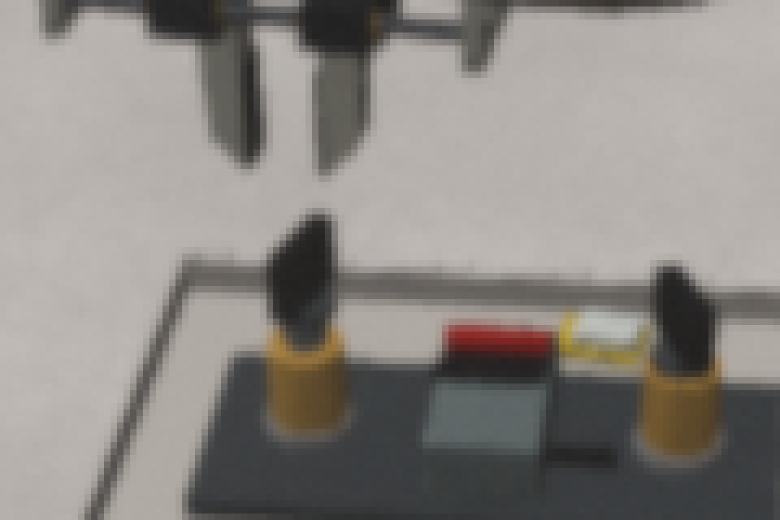

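Confirmed: in the picture the screw (300,290) sits clearly lower. Its top is 3.3 mm below the start height, i.e. dropped to 36 and climbed back about 1.3 mm. The wing is at yaw 163°. I'll regrasp loosely, aligned, and turn forward about 430° in strokes.

Call:
{"api": "arm_command", "payload": {
  "steps": [
    [0,0,0,0,0,0.112,-0.4],
    [0,0,0,0,0,0.112,-0.4],
    [0,0,0,0,0,0,-0.4]
  ]
}}

```text
t: 11.23
tcp_pos: [560.6, -77.2, 148.9]
eef_rot: [[0.297, 0.955, -0.003], [0.955, -0.297, -0.0], [-0.001, -0.002, -1.0]]
force: [0.3, 0.1, 0.0]
width: 0.301
```

Call:
{"api": "arm_command", "payload": {
  "steps": [
    [0,0,0.022,0,0,0,-0.4],
    [0,0,0.022,0,0,0,-0.4],
    [0,0,0.02,0,0,0,-0.4],
    [0,0,0,0,0,0,-0.4]
  ]
}}

```text
t: 11.57
tcp_pos: [560.1, -77.0, 82.9]
eef_rot: [[0.288, 0.958, -0.004], [0.958, -0.288, 0.0], [-0.001, -0.004, -1.0]]
force: [1.1, 0.4, 0.9]
width: 0.301
```

Call:
{"api": "arm_command", "payload": {
  "steps": [
    [0,0,0,0,0,0,-0.7],
    [0,0,0,0,0,0,-0.7],
    [0,0,0,0,0,0,-0.7],
    [0,0,0,0,0,0,-0.7]
  ]
}}

```text
t: 11.9
tcp_pos: [562.0, -77.2, 87.1]
eef_rot: [[0.291, 0.957, 0.001], [0.957, -0.291, 0.0], [0.0, 0.001, -1.0]]
force: [0.5, 0.5, 0.3]
width: 0.156
```

```bash
python3 -c "
from h import *
st();go([561,-77,86])"
```

```text
t 11.9 tcp [562.  -77.2  87.1] yaw 73.1 tilt [ 0.     0.001 -1.   ] F [0.5 0.5 0.3] M [ 0.23 -0.06  0.01] w 0.156 q [-0.06  0.5   0.15  1.88 -0.1   0.77  1.41]
shift tool m [-0.0001 -0.001   0.0011]
```

Forward now: 0.11 rad per row, 28 rows is about 176°.

Call:
{"api": "arm_command", "payload": {
  "steps": [
    [0,0,0,0,0,0.1,-0.7],
    [0,0,0,0,0,0.1,-0.7],
    [0,0,0,0,0,0.1,-0.7],
    [0,0,0,0,0,0.1,-0.7],
    [0,0,0,0,0,0.1,-0.7]
  ]
}}

```text
t: 12.32
tcp_pos: [561.9, -76.7, 86.9]
eef_rot: [[0.717, 0.697, 0.001], [0.697, -0.717, 0.001], [0.001, 0.0, -1.0]]
force: [-0.8, 1.4, 0.3]
width: 0.152
```

Call:
{"api": "arm_command", "payload": {
  "steps": [
    [0,0,0,0,0,0.11,-0.7],
    [0,0,0,0,0,0.11,-0.7],
    [0,0,0,0,0,0.11,-0.7],
    [0,0,0,0,0,0.11,-0.7],
    [0,0,0,0,0,0.11,-0.7]
  ]
}}

```text
t: 12.73
tcp_pos: [561.7, -76.9, 86.8]
eef_rot: [[0.976, 0.218, 0.001], [0.218, -0.976, 0.001], [0.001, -0.0, -1.0]]
force: [-0.4, 0.9, -1.7]
width: 0.153
```

```bash
python3 -c "
from h import *
st();col()"
```

```text
t 12.73 tcp [561.7 -76.9  86.8] yaw 12.6 tilt [ 0.001 -0.    -1.   ] F [-0.4  0.9 -1.7] M [0.   0.04 0.02] w 0.153 q [-0.27  0.52  0.44  1.9  -0.3   0.79  0.55]
grey [87, 85, 85, 85, 83, 75, 64, 61, 60, 55, 52, 55, 62, 76, 97, 105, 92, 77, 73, 74]
r-b  [8, 7, 7, 7, 7, 6, 3, -1, -3, -2, -1, -1, 3, 26, 66, 85, 75, 58, 53, 53]
```

Call:
{"api": "arm_command", "payload": {
  "steps": [
    [0,0,0,0,0,0.11,-0.7],
    [0,0,0,0,0,0.11,-0.7],
    [0,0,0,0,0,0.11,-0.7],
    [0,0,0,0,0,0.11,-0.7],
    [0,0,0,0,0,0.11,-0.7]
  ]
}}

```text
t: 13.2
tcp_pos: [561.3, -77.0, 86.5]
eef_rot: [[0.947, -0.321, -0.0], [-0.321, -0.947, 0.001], [-0.0, -0.001, -1.0]]
force: [-1.0, 1.0, -1.6]
width: 0.152
```

Call:
{"api": "arm_command", "payload": {
  "steps": [
    [0,0,0,0,0,0.11,-0.7],
    [0,0,0,0,0,0.11,-0.7],
    [0,0,0,0,0,0.11,-0.7],
    [0,0,0,0,0,0.11,-0.7],
    [0,0,0,0,0,0.11,-0.7]
  ]
}}

```text
t: 13.62
tcp_pos: [561.2, -76.7, 86.4]
eef_rot: [[0.64, -0.769, -0.001], [-0.769, -0.64, 0.001], [-0.001, -0.0, -1.0]]
force: [-1.1, 1.1, -1.2]
width: 0.151
```

Call:
{"api": "arm_command", "payload": {
  "steps": [
    [0,0,0,0,0,0.11,-0.7],
    [0,0,0,0,0,0.11,-0.7],
    [0,0,0,0,0,0.11,-0.7],
    [0,0,0,0,0,0.11,-0.7],
    [0,0,0,0,0,0.11,-0.7]
  ]
}}

```text
t: 14.03
tcp_pos: [561.4, -76.5, 86.4]
eef_rot: [[0.144, -0.99, -0.0], [-0.99, -0.144, 0.001], [-0.001, 0.0, -1.0]]
force: [-0.9, 2.2, 0.7]
width: 0.151
```

Call:
{"api": "arm_command", "payload": {
  "steps": [
    [0,0,0,0,0,0.11,-0.7],
    [0,0,0,0,0,0.11,-0.7],
    [0,0,0,0,0,0.11,-0.7],
    [0,0,0,0,0,0.11,-0.7],
    [0,0,0,0,0,0,-0.7]
  ]
}}

```text
t: 14.45
tcp_pos: [561.6, -76.6, 86.2]
eef_rot: [[-0.292, -0.957, -0.0], [-0.957, 0.292, 0.001], [-0.0, 0.001, -1.0]]
force: [-0.2, 0.2, 0.0]
width: 0.147
```

```bash
python3 -c "
from h import *
st();col()"
```

```text
t 14.45 tcp [561.6 -76.6  86.2] yaw -107.0 tilt [-0.     0.001 -1.   ] F [-0.2  0.2  0. ] M [ 0.07  0.19 -0.  ] w 0.147 q [-0.61  0.7   1.02  1.92 -0.74  0.95 -1.1 ]
grey [58, 57, 57, 55, 52, 51, 49, 48, 45, 44, 46, 51, 61, 72, 93, 105, 93, 78, 74, 74]
r-b  [5, 5, 5, 4, 4, 4, 3, 2, 0, 0, -1, -1, 1, 20, 61, 85, 76, 59, 55, 54]
```

Call:
{"api": "arm_command", "payload": {
  "steps": [
    [0,0,0,0,0,0,-0.4],
    [0,0,0,0,0,0,-0.4],
    [0,0,-0.03,0,0,0,-0.4],
    [0,0,-0.03,0,0,0,-0.4],
    [0,0,0,0,0,0,-0.4]
  ]
}}

```text
t: 14.92
tcp_pos: [564.0, -79.0, 151.0]
eef_rot: [[-0.288, -0.957, 0.006], [-0.958, 0.288, -0.001], [-0.001, -0.006, -1.0]]
force: [0.3, -1.2, 0.7]
width: 0.301
```

```bash
python3 -c "
from h import *
st()
for i in range(2):print(wing('scene',c=(562,-77),zlo=95,zhi=119))"
```

```text
t 14.92 tcp [564. -79. 151.] yaw -106.8 tilt [-0.001 -0.006 -1.   ] F [ 0.3 -1.2  0.7] M [-0.05  0.09 -0.01] w 0.301 q [-0.67  0.63  1.1   1.87 -0.65  1.05 -1.16]
(79, array([563., -77.,  13.,  44.]), array([567.1, -76.6]), 'yaw', np.float64(163.1), 'ztop', array([107.1, 109.7, 111.2]))
(78, array([564., -78.,  13.,  40.]), array([566.8, -76.6]), 'yaw', np.float64(162.0), 'ztop', array([106.7, 110.1, 111.1]))
```

Height dropped by 2.9 mm for the half turn, as expected. Regrasping 180° round.

Call:
{"api": "arm_command", "payload": {
  "steps": [
    [0,0,0,0,0,-0.121,-0.4],
    [0,0,0,0,0,-0.121,-0.4],
    [0,0,0,0,0,-0.121,-0.4],
    [0,0,0,0,0,-0.121,-0.4],
    [0,0,0,0,0,-0.121,-0.4]
  ]
}}

```text
t: 15.43
tcp_pos: [561.1, -77.0, 145.3]
eef_rot: [[0.313, -0.95, -0.001], [-0.95, -0.313, 0.0], [-0.001, 0.001, -1.0]]
force: [-0.6, -0.1, 0.6]
width: 0.297
```

Call:
{"api": "arm_command", "payload": {
  "steps": [
    [0,0,0,0,0,-0.121,-0.4],
    [0,0,0,0,0,-0.121,-0.4],
    [0,0,0,0,0,-0.121,-0.4],
    [0,0,0,0,0,-0.121,-0.4],
    [0,0,0,0,0,-0.121,-0.4]
  ]
}}

```text
t: 15.85
tcp_pos: [561.1, -76.9, 145.4]
eef_rot: [[0.798, -0.603, -0.001], [-0.603, -0.798, 0.0], [-0.001, 0.0, -1.0]]
force: [-0.1, -0.9, -0.8]
width: 0.304
```

Call:
{"api": "arm_command", "payload": {
  "steps": [
    [0,0,0,0,0,-0.121,-0.4],
    [0,0,0,0,0,-0.121,-0.4],
    [0,0,0,0,0,-0.121,-0.4],
    [0,0,0,0,0,-0.121,-0.4],
    [0,0,0,0,0,-0.121,-0.4]
  ]
}}

```text
t: 16.27
tcp_pos: [561.0, -77.0, 145.4]
eef_rot: [[0.999, -0.042, -0.001], [-0.042, -0.999, 0.001], [-0.001, -0.0, -1.0]]
force: [0.3, -0.6, -0.6]
width: 0.3
```

Call:
{"api": "arm_command", "payload": {
  "steps": [
    [0,0,0,0,0,-0.121,-0.4],
    [0,0,0,0,0,-0.121,-0.4],
    [0,0,0,0,0,-0.121,-0.4],
    [0,0,0,0,0,-0.121,-0.4],
    [0,0,0,0,0,-0.121,-0.4]
  ]
}}

```text
t: 16.68
tcp_pos: [561.0, -76.9, 145.4]
eef_rot: [[0.846, 0.534, -0.001], [0.534, -0.846, 0.001], [-0.001, -0.001, -1.0]]
force: [0.0, -0.3, -0.4]
width: 0.299
```

Call:
{"api": "arm_command", "payload": {
  "steps": [
    [0,0,0,0,0,-0.121,-0.4],
    [0,0,0,0,0,-0.121,-0.4],
    [0,0,0,0,0,-0.121,-0.4],
    [0,0,0,0,0,-0.121,-0.4],
    [0,0,0,0,0,-0.121,-0.4]
  ]
}}

```text
t: 17.1
tcp_pos: [561.0, -76.9, 145.4]
eef_rot: [[0.392, 0.92, -0.001], [0.92, -0.392, 0.001], [0.0, -0.001, -1.0]]
force: [-0.7, -0.2, -0.5]
width: 0.3
```

Call:
{"api": "arm_command", "payload": {
  "steps": [
    [0,0,0,0,0,-0.117,-0.4],
    [0,0,0,0,0,0,-0.4],
    [0,0,0,0,0,0,-0.4]
  ]
}}

```text
t: 17.35
tcp_pos: [561.2, -77.2, 145.6]
eef_rot: [[0.292, 0.956, -0.001], [0.956, -0.292, 0.001], [0.0, -0.001, -1.0]]
force: [0.4, -0.4, 0.4]
width: 0.298
```

```bash
python3 -c "
from h import *
st();go([561.5,-77,82])"
```

```text
t 17.35 tcp [561.2 -77.2 145.6] yaw 73.0 tilt [ 0.    -0.001 -1.   ] F [ 0.4 -0.4  0.4] M [-0.02 -0.01 -0.03] w 0.298 q [-0.13  0.42  0.24  1.83 -0.13  0.9   1.44]
shift tool m [0.0002 0.0003 0.0636]
```

Call:
{"api": "arm_command", "payload": {
  "steps": [
    [0,0,0.022,0,0,0,-0.4],
    [0,0,0.021,0,0,0,-0.4],
    [0,0,0.02,0,0,0,-0.4],
    [0,0,0,0,0,0,-0.7],
    [0,0,0,0,0,0,-0.7]
  ]
}}

```text
t: 17.77
tcp_pos: [561.0, -77.0, 82.7]
eef_rot: [[0.292, 0.957, -0.002], [0.957, -0.292, 0.0], [-0.001, -0.002, -1.0]]
force: [0.2, 0.1, 0.5]
width: 0.201
```

Call:
{"api": "arm_command", "payload": {
  "steps": [
    [0,0,0,0,0,0,-0.7],
    [0,0,0,0,0,0,-0.7],
    [0,0,0,0,0,0.11,-0.7],
    [0,0,0,0,0,0.11,-0.7],
    [0,0,0,0,0,0.11,-0.7]
  ]
}}

```text
t: 18.18
tcp_pos: [562.0, -76.9, 84.3]
eef_rot: [[0.589, 0.808, 0.001], [0.808, -0.589, 0.001], [0.001, 0.001, -1.0]]
force: [-0.5, 1.1, -1.4]
width: 0.152
```

Call:
{"api": "arm_command", "payload": {
  "steps": [
    [0,0,0,0,0,0.11,-0.7],
    [0,0,0,0,0,0.11,-0.7],
    [0,0,0,0,0,0.11,-0.7],
    [0,0,0,0,0,0.11,-0.7],
    [0,0,0,0,0,0.11,-0.7]
  ]
}}

```text
t: 18.6
tcp_pos: [562.0, -77.0, 84.2]
eef_rot: [[0.924, 0.381, 0.001], [0.381, -0.924, 0.001], [0.001, -0.0, -1.0]]
force: [0.2, 0.6, -0.5]
width: 0.149
```

Call:
{"api": "arm_command", "payload": {
  "steps": [
    [0,0,0,0,0,0.11,-0.7],
    [0,0,0,0,0,0.11,-0.7],
    [0,0,0,0,0,0.11,-0.7],
    [0,0,0,0,0,0.11,-0.7],
    [0,0,0,0,0,0.11,-0.7]
  ]
}}

```text
t: 19.02
tcp_pos: [561.6, -77.0, 84.0]
eef_rot: [[0.987, -0.158, 0.0], [-0.158, -0.987, 0.001], [0.0, -0.001, -1.0]]
force: [-1.8, -0.8, -1.1]
width: 0.155
```

Call:
{"api": "arm_command", "payload": {
  "steps": [
    [0,0,0,0,0,0.11,-0.7],
    [0,0,0,0,0,0.11,-0.7],
    [0,0,0,0,0,0.11,-0.7],
    [0,0,0,0,0,0.11,-0.7],
    [0,0,0,0,0,0.11,-0.7]
  ]
}}

```text
t: 19.43
tcp_pos: [561.5, -76.7, 84.0]
eef_rot: [[0.759, -0.651, 0.0], [-0.651, -0.759, 0.001], [-0.001, -0.001, -1.0]]
force: [-0.8, 0.7, -1.3]
width: 0.149
```

Call:
{"api": "arm_command", "payload": {
  "steps": [
    [0,0,0,0,0,0.11,-0.7],
    [0,0,0,0,0,0.11,-0.7],
    [0,0,0,0,0,0.11,-0.7],
    [0,0,0,0,0,0.11,-0.7],
    [0,0,0,0,0,0.11,-0.7]
  ]
}}

```text
t: 19.85
tcp_pos: [561.7, -76.4, 84.0]
eef_rot: [[0.307, -0.952, 0.0], [-0.952, -0.307, 0.002], [-0.001, -0.001, -1.0]]
force: [-1.3, 0.7, -1.1]
width: 0.151
```

Call:
{"api": "arm_command", "payload": {
  "steps": [
    [0,0,0,0,0,0.11,-0.7],
    [0,0,0,0,0,0.11,-0.7],
    [0,0,0,0,0,0.11,-0.7],
    [0,0,0,0,0,0.11,-0.7],
    [0,0,0,0,0,0.11,-0.7]
  ]
}}

```text
t: 20.27
tcp_pos: [561.9, -76.2, 84.0]
eef_rot: [[-0.235, -0.972, 0.001], [-0.972, 0.235, 0.002], [-0.002, -0.0, -1.0]]
force: [0.1, 1.0, -1.4]
width: 0.152
```

```bash
python3 -c "
from h import *
st();go([561.5,-77,82])"
```

```text
t 20.27 tcp [561.9 -76.2  84. ] yaw -103.6 tilt [-0.002 -0.    -1.   ] F [ 0.1  1.  -1.4] M [0.25 0.32 0.05] w 0.152 q [-0.64  0.74  1.07  1.93 -0.8   0.98 -0.99]
shift tool m [0.0009 0.0002 0.002 ]
```

Call:
{"api": "arm_command", "payload": {
  "steps": [
    [0,0,0.001,0,0,0.1,-0.7],
    [0,0,0.001,0,0,0.1,-0.7],
    [0,0,0,0,0,0.1,-0.7],
    [0,0,0,0,0,0.1,-0.7],
    [0,0,0,0,0,0.1,-0.7]
  ]
}}

```text
t: 20.68
tcp_pos: [562.2, -76.5, 82.0]
eef_rot: [[-0.672, -0.741, 0.001], [-0.741, 0.672, 0.002], [-0.002, 0.0, -1.0]]
force: [-0.1, 0.0, -1.4]
width: 0.151
```

```bash
python3 -c "
from h import *
st();go([561.5,-77,82])"
```

```text
t 20.68 tcp [562.2 -76.5  82. ] yaw -132.2 tilt [-0.002  0.    -1.   ] F [-0.1  0.  -1.4] M [-0.02  0.18  0.03] w 0.151 q [-0.68  0.82  1.19  1.93 -0.89  1.05 -1.4 ]
shift tool m [0.0008 0.0002 0.    ]
```

Call:
{"api": "arm_command", "payload": {
  "steps": [
    [0,0,0.001,0,0,0.09,-0.7],
    [0,0,0.001,0,0,0.09,-0.7],
    [0,0,0,0,0,0.09,-0.7],
    [0,0,0,0,0,0,-0.7]
  ]
}}

```text
t: 21.02
tcp_pos: [562.0, -76.8, 79.8]
eef_rot: [[-0.845, -0.535, 0.001], [-0.535, 0.845, 0.001], [-0.001, 0.0, -1.0]]
force: [-0.3, 0.8, -0.4]
width: 0.149
```

```bash
python3 -c "
from h import *
st();im,d=arm.get_image('scene');W=cloud('scene',d)
m=(im.max(2)<62);m[:185]=0;m[213:]=0;m[:,:284]=0;m[:,308:]=0
P=W[m];P=P[(P[:,2]>84)&(P[:,2]<120)&(abs(P[:,0]-562)<26)&(abs(P[:,1]+77)<26)];print(P[np.argsort(-P[:,2])][:25].round(0).tolist())
cv2.imwrite('pics/s14.png',cv2.resize(im[160:240,250:370,::-1],(780,520),interpolation=3))"
```

```text
t 21.02 tcp [562.  -76.8  79.8] yaw -147.7 tilt [-0.001  0.    -1.   ] F [-0.3  0.8 -0.4] M [ 0.03  0.13 -0.01] w 0.149 q [-0.7   0.85  1.23  1.93 -0.94  1.09 -1.63]
[[571.0, -86.0, 107.0], [577.0, -90.0, 107.0], [571.0, -88.0, 107.0], [581.0, -87.0, 106.0], [565.0, -87.0, 106.0], [570.0, -91.0, 106.0], [574.0, -88.0, 105.0], [564.0, -90.0, 105.0], [573.0, -85.0, 105.0], [576.0, -90.0, 103.0], [571.0, -94.0, 103.0], [575.0, -85.0, 103.0], [573.0, -94.0, 101.0], [577.0, -93.0, 101.0], [576.0, -88.0, 100.0], [575.0, -91.0, 100.0], [573.0, -86.0, 99.0], [577.0, -90.0, 98.0], [576.0, -88.0, 97.0], [573.0, -86.0, 95.0], [576.0, -91.0, 94.0], [575.0, -88.0, 93.0], [579.0, -90.0, 92.0], [577.0, -88.0, 91.0], [571.0, -87.0, 91.0]]
```

View pics/s14.png

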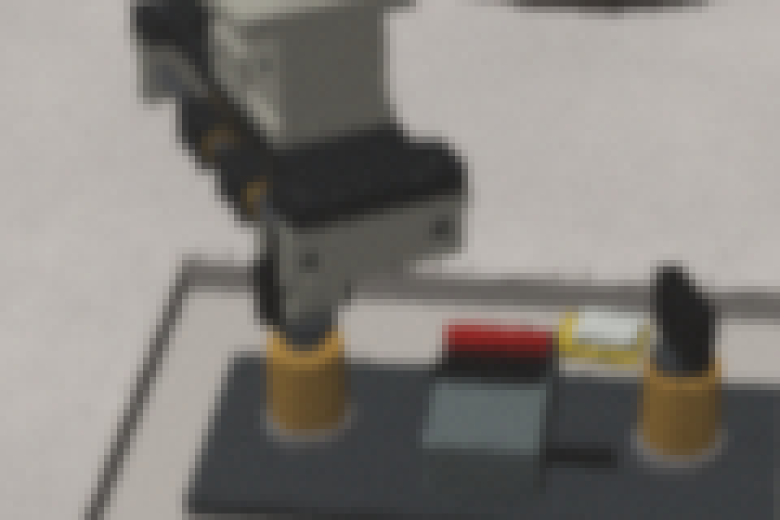

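The picture shows the wing low (top about 107 mm, collar almost at the brass top) with the fingers straddling it, and the other screw unchanged. Gripping firmly, with a slight extra turn.

Call:
{"api": "arm_command", "payload": {
  "steps": [
    [0,0,0,0,0,0.06,-0.7],
    [0,0,0,0,0,0.06,-0.7],
    [0,0,0,0,0,0,-1],
    [0,0,0,0,0,0,-1],
    [0,0,0,0,0,0,-1]
  ]
}}

```text
t: 21.48
tcp_pos: [561.8, -76.8, 79.5]
eef_rot: [[-0.9, -0.437, 0.0], [-0.437, 0.9, 0.001], [-0.001, 0.001, -1.0]]
force: [-0.5, 1.4, 1.9]
width: 0.128
```

Call:
{"api": "arm_command", "payload": {
  "steps": [
    [0,0,0,0,0,0,-1],
    [0,0,0,0,0,0,-1],
    [0,0,0,0,0,0,-1],
    [0,0,0,0,0,0,-1],
    [0,0,0,0,0,0,-1]
  ]
}}

```text
t: 21.9
tcp_pos: [561.8, -76.9, 79.4]
eef_rot: [[-0.901, -0.434, 0.0], [-0.434, 0.901, 0.001], [-0.0, 0.0, -1.0]]
force: [-0.3, 3.6, 4.7]
width: 0.128
```

```bash
python3 -c "
from h import *
st();print(np.round(arm.get_state()['qvel'],3))
d=np.load('scene0.npy')
for c in((562,83),):print(wing('scene',c=c,zlo=90,d=d),wing('scene',c=c,zlo=90,zhi=110))
T=np.load('scene0.npy');
im,d=arm.get_image('scene');W=cloud('scene',d)
m=(im.max(2)<62);m[:185]=0;m[213:]=0;m[:,:284]=0;m[:,308:]=0
P=W[m];P=P[(P[:,2]>84)&(P[:,2]<120)&(abs(P[:,0]-562)<26)&(abs(P[:,1]+77)<26)];print(np.sort(P[:,2])[::-1][:12].round(1))
for n in['cassette','blade_box','dropper']:print(n,[np.round(o['position'],1) for o in arm.landmark_of('scene',n)[:1]])
"
```

```text
t 21.9 tcp [561.8 -76.9  79.4] yaw -154.3 tilt [-0.  0. -1.] F [-0.3  3.6  4.7] M [ 0.79  0.27 -0.01] w 0.128 q [-0.7   0.87  1.25  1.94 -0.95  1.1  -1.73]
[-0.001  0.002 -0.    -0.001 -0.    -0.002 -0.001]
(57, array([560.,  83.,  42.,  13.]), array([563.6,  82.8]), 'yaw', np.float64(25.9), 'ztop', array([96.5, 98.1, 99. ])) (57, array([560.,  82.,  41.,  12.]), array([563.3,  82.5]), 'yaw', np.float64(28.0), 'ztop', array([97. , 98.5, 99.2]))
[87.8 87.7 87.  86.4 86.3 85.9 84.8 84.6 84.2]
cassette [array([340.8, 214.4])]
blade_box [array([456.5, 235.2])]
dropper [array([184.6, 204.2])]
```

```bash
python3 -c "
from h import *
print(arm.job_done());st()"
```

```text
the job is handed in; nothing more can be done
None
the job is handed in; nothing more can be done
```

The high screw (right-hand boss from the robot, y ≈ −77 mm) has been started in its thread, and I handed the job in at about 22 s with its wing gripped in the fingers.

- **Backward turn and drop:** I turned the screw backward about 158° (wing yaw) with the wing held loosely, 2–4 mm of play. I did not see the drop happen in the pictures. I confirmed it afterwards, when the wing top was 3.3 mm below its start height, which fits a 6 mm drop followed by some re-climbing. I had turned past the drop, nearly to where it binds; the torque on the tool rose to about 0.3 N m there.
- **Forward turn:** I turned it forward about 407° in two loosely held strokes, making up the overshoot, then gripped. The first half turn lowered the wing by 2.9 mm (3.0 expected).
- **Final height:** the wing centre should be about 30.6 mm above the rim, worked out from the turn and height readings. The last direct reading, just before the final small turn, put the wing top near 107 mm, which agrees. After gripping, the fingers hid the wing top and that last height reading was useless.
- **Grip:** the opening read 11.8 mm on the 12 mm wing, joint speeds were about zero and the wrist force was about 6 N. The finger force itself was not measured; half the maximum (30 N) is commanded.
- **Other screw and bystanders:** the screw already down read 26° before and 28° after, within noise. The cassette, blade box and dropper landmarks stayed within 4 pixels, about the networks' own scatter, so that is only a rough check on the 20 mm limit.

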